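# Drive the shelf peg flush and press the label holder home behind the lip

### The job

On the little ink shelf a red peg stands proud just behind the slot of the metal front lip: take the mallet, drive the peg down flush with the shelf top (never push it with the fingers or with the label holder), and set the mallet down gently on the bench. Then lift the blue label holder out of its wooden stand and push its tongue into the slot behind the lip, against the springy strip in the bottom, until its collar sits fully home on the shelf. Finish while still holding it pressed down, because it springs up when let go; leave the two ink jars, the tape roll and the tin where they are.

Things in the scene. Friction and masses are not known exactly. Their poses are not given: they have to be found in the camera images.
- slot (a point): Middle of the mouth of the slot behind the shelf's aluminium front lip, level with the shelf top (60 mm above the bench). x points from the lip back across the shelf, y along the slot, z up. Slot 78 mm long (y), 11 mm wide (x); an orange sprung strip lies 28 mm down in it. The lip is 6 mm thick, round-topped, as high as the shelf top.
- shelf: Pale wooden ink shelf with an aluminium front lip, fixed to the bench, 240 mm long (y), top 60 mm high. Origin on the bench directly below slot, same axes. It reaches from 11.5 mm in front of the origin (the lip's face) to 145 mm behind.
- peg_top (a point): Centre of the flat top of the red round peg, 12 mm in diameter, upright in the shelf board 15.5 mm behind the middle of the slot (at x = +15.5 mm, y = 0 of the slot's axes).
- peg (a joint): How far the peg is down, in m: 0 = top 18 mm above the shelf top, 0.018 = flush (its stop). It starts somewhere between 0 and 0.005, is stiff (about 8 N, plus more when driven fast) and stays where it is driven.
- bed (a joint): How far the orange sprung strip in the slot's bottom is pressed down, in m: 0 = up (28 mm below the shelf top), 0.006 = holder home with its collar on the shelf. It pushes back with about 3 N at 0 and 12 N at 0.006.
- holder_plate (a point): Centre of the card plate of the blue label holder (about 90 g): plate to grip 12 mm thick (x), 64 wide (y), 50 tall (z). Below it a collar 44 (x) by 78 (y) by 6 mm, underside 31 mm below this point, and below that a tongue 8 thick (x), 70 wide (y), 34 deep, round-edged, ending 65 mm below this point. Alike front and back. When home, this point is 31 mm above slot.
- rack: Dark wooden stand fixed to the bench, in which the label holder stands loosely at the start, collar on the rails: two rails along y, 51 by 100 mm over all, 36 mm high, 15 mm gap. Origin at the middle of its underside; same axes as the holder.
- mallet_head (a point): Centre of the mallet's round black head: 40 mm diameter, 64 mm long, axis = z, flat striking faces 32 mm above and below this point. At the start it stands on one face on the bench with its handle level.
- mallet_grip (a point): Where to grip the mallet: in the middle of its handle, 40 mm from the head's axis, 2 mm above the head's centre level. The handle is 18 mm wide (y), 20 mm tall (z), and runs along -x from the head to 148 mm from the head's axis. The mallet weighs about 0.24 kg (varies by 25 percent), mostly in the head.
- jar_blue: Ink jar, 48 mm diameter, 62 mm tall, standing at the back of the shelf near its left end; origin at the middle of its underside. Leave alone.
- jar_brown: Ink jar as the other, near the right end of the shelf. Leave alone.
- tape: Roll of yellow tape lying flat, 90 mm outside diameter, 24 mm high; origin at the middle of its underside. Leave alone.
- tin: Tin, 66 mm diameter, 85 mm tall; origin at the middle of its underside. Leave alone.
There are look-alikes about, which are no part of the job. What is shaped like the part that bears holder_plate but pink or turquoise is not meant. Several things look just like the part that bears mallet_head: the one meant starts farthest from the robot's base.

How it is judged:
On the way, in this order (a step that is already met when the one before it is completed fails the run):
1. the peg is driven down flush (within 2.5 mm) with the mallet's head on it (value of joint peg above 0.0155 m and distance between mallet_head and peg_top below 0.05 m), for 0.02 s.
2. the mallet is set down on the bench and let go (height (world z) of mallet_head below 0.045 m and contact force between the fingers and mallet below 0.1 N and linear speed of mallet below 0.03 m/s), for 0.2 s.
3. the label holder's tongue is in the slot behind the lip (x of holder_plate in the frame of slot between -0.005 and 0.005 m and y of holder_plate in the frame of slot between -0.008 and 0.008 m and z of holder_plate in the frame of slot below 0.055 m), for 0.1 s.
At the end, for the whole second after the job is handed in: Peg flush (2.5 mm); mallet still on the bench, let go; label holder in the slot (5 mm across, 8 mm along, upright to 0.1 rad), collar within 2.5 mm of the shelf top, sprung strip down at least 3.5 mm, at rest, fingers still on it with over 3 N (all of step 2 and value of joint peg above 0.0155 m and x of holder_plate in the frame of slot between -0.005 and 0.005 m and y of holder_plate in the frame of slot between -0.008 and 0.008 m and z of holder_plate in the frame of slot between 0.025 and 0.0335 m and angle between holder_plate's own z axis and vertical below 0.1 rad and value of joint bed above 0.0035 m and contact force between the fingers and holder above 3 N and linear speed of holder below 0.02 m/s); the arm keeps its last pose, push and grip.
It fails at once if the peg is pushed down by the fingers or by the label holder (value of joint peg below 0.0155 m and contact force between any of the fingers, holder and peg above 1.5 N).
It fails at once if the mallet is dropped or thrown (linear speed of mallet above 0.7 m/s and contact force between the fingers and mallet below 0.1 N).
It fails at once if a jar, the tape roll or the tin is moved by more than 30 mm or tipped (distance of any of jar_blue, jar_brown, tape, tin from where it was at the start of the episode above 0.03 m or angle between any of jar_blue, jar_brown, tape, tin's own z axis and vertical above 0.35 rad).
It also fails if it takes over 61 s, if anything falls off the work surface, if the arm or the gripper's body presses on something with over 40 N, if the wrist force passes 120 N, or if a joint passes its speed limit or range.

### The arm

A 6-joint arm with a two-finger parallel gripper is mounted at the origin on the work surface. World frame = base frame: x ahead of the robot, y to its left, z up, the work surface at z = 0. Lengths are in m, angles in rad, forces in N, time in s.
With the tool pointing down it reaches from about 0.35 to 0.725 m from the base axis. Payload 6 kg.
Tool frame: the origin (TCP) lies midway between the tips of the shut fingers; the grasp point (between the pads) lies 19 mm behind it (pinch_z is the distance from the TCP to the grasp point, in m); z points along the fingers, y is the line along which they close (so a half turn about z gives the same grasp; the last joint's range is limited). The gripper opens to 85 mm and grips with 20 to 120 N. Pads are 22 mm wide; open, the fingers measure 114 mm over their backs; the gripper's body (76 mm by 85 mm) begins 54 mm behind the grasp point. The pads swing forward as they close: fully open they stand 13 mm farther back than shut.
Start: joints at [1.566, 0.04, 0.085, 0, -1.615, -0.334], TCP at [0.199, 0.566, 0.231] pointing down, gripper open.
Joint ranges: [-2.56, 2.56], [-1.29, 2.01], [-1.08, 1.49], [-3.29, 1.98], [-2.81, -0.18], [-2.99, 2.99]. Speed limits (rad/s): [2.57, 2.57, 3.01, 3.14, 3.14, 3.14].

### API

Orientations are given as a rotation vector (axis times angle).
In Python, from bench import state, camera, finish_job, pinch_z gives the robot as it stands.
- The arm moves only by the shell command python3 -m pendant 'ROWS' [FORCE]. ROWS is JSON, a list of rows, each an object of numbers: "fingers": the finger opening in m, from 0 to 0.0854; "x", "y", "z": the shift along the tool's x, y, z in m; "roll": the turn about the tool's z in degrees. A call has 1 to 12 rows; each row is the pose to reach, as a shift and turn from the pose commanded when the call began, along the tool's axes at that moment; what a row does not reach only later rows make up. A row lasts 1/8 s, in which the tool goes at most 62.5 mm and 10.7 degrees, less where a joint would pass 70% of its speed; a pose out of reach is approached as far as the arm can. A call with a gripper value outside its range is refused whole. The fingers move at their own pace and stop on an object; FORCE is the grip in N (left out, the last holds). Time passes only in rows, so rows that repeat a pose let the fingers close. It gives the time, the measured TCP pose, the force, the opening and the grip force at its end, in the units of the state.
- state(): the state, without advancing time (a new reading comes with each control period).
- camera(name): name is "scene" or "top" or "wrist"; returns a dict with "image" (384x512x3 uint8, blue, green, red), "mtx" (3x3 intrinsics, pixels), "eye" and "orientation" of the camera in the world. Camera axes: x right, y down, z forward; pixel columns grow to the right and rows downward; lengths in m; the calibration is good to about 2 mm. A picture is of the moment at which its call begins. There is no depth.
- finish_job(): hands the job in; it is judged then, once.
The state is a dict: "t": time; "q": joint angles; "joint_velocities": joint speeds; "effort": joint torques, N m; "tcp_pos": TCP position; "orientation": TCP orientation; "force": force on the tool from outside, world axes, zero at the start; "wrist_torque": the same for the moment, N m; "opening": opening from 0.0 (shut) to 1.0 (fully open); "finger_force": force on a finger pad.
Only numpy, scipy, OpenCV 4.12 (cv2) and the standard library are available. Lean on these libraries where they do the work, as an engineer would, in place of code of your own. Each camera call takes 0.05 s, during which the arm holds its last target. There are 200 camera calls.

## Working session

There is one attempt and no reset: what is moved stays moved. The work goes in short steps, Python scripts to look and compute and a shell command to move; the robot and the scene stay as the last step left them, time stands still between calls to the robot, and variables do not carry over. Pictures are saved under pics/ and viewed, at most 10 in all, crops included, and the job is handed in when it is done.

```bash
ls; mkdir -p pics
cat > h.py <<'E'
import numpy as np, cv2
from scipy.spatial.transform import Rotation as R
from bench import state, camera, finish_job, pinch_z
def cam(n):
    c=camera(n); o=np.array(c["orientation"],float)
    c["R"]=R.from_rotvec(o).as_matrix() if o.size==3 else o.reshape(3,3)
    return c
def ray(c,u,v,z):
    d=c["R"]@np.linalg.solve(np.array(c["mtx"]),[u,v,1.]); e=np.array(c["eye"])
    return e+d*(z-e[2])/d[2]
def proj(c,p):
    q=np.array(c["mtx"])@(c["R"].T@(np.array(p)-np.array(c["eye"]))); return q[:2]/q[2]
E
python3 - <<'E'
from h import *
s=state(); print(s, pinch_z)
for n in("top","scene"):
    c=cam(n); print(n,c["eye"],c["orientation"],c["mtx"]); cv2.imwrite(f"pics/{n}0.png",cv2.resize(c["image"],(800,600)))
E
```

```text
pics
{'t': 0.0, 'q': array([ 1.56572317e+00,  4.08212383e-02,  8.38059604e-02, -4.80852506e-04,
       -1.61548280e+00, -3.33698612e-01]), 'joint_velocities': array([ 0.0009814 , -0.00138355, -0.00104086, -0.00028874, -0.00154592,
       -0.00013951]), 'effort': array([-1.23795389e-04, -3.68208325e+01,  3.47425675e+01,  6.93238378e+00,
       -5.31164740e-03,  8.26958342e-06]), 'tcp_pos': array([0.19920542, 0.56562112, 0.23026747]), 'orientation': array([ 3.09490499e+00, -5.29271569e-01, -3.07009139e-04]), 'force': array([-0.10297751,  0.64703481, -0.3627731 ]), 'wrist_torque': array([0.05121901, 0.04396442, 0.03908689]), 'finger_force': 0.0, 'opening': 0.9973392039663198} 0.0187
top [ 0.33556092 -0.04838192  1.13389441] [-2.10850365  2.1231813  -0.17583414] [[354.63242228   0.         251.96505834]
 [  0.         354.63242228 195.14193405]
 [  0.           0.           1.        ]]
scene [1.25707131 0.04355879 0.6911469 ] [-1.58098323 -1.84177905  0.85778846] [[355.77235548   0.         261.13782388]
 [  0.         355.77235548 182.3096319 ]
 [  0.           0.           1.        ]]
```

View pics/top0.png

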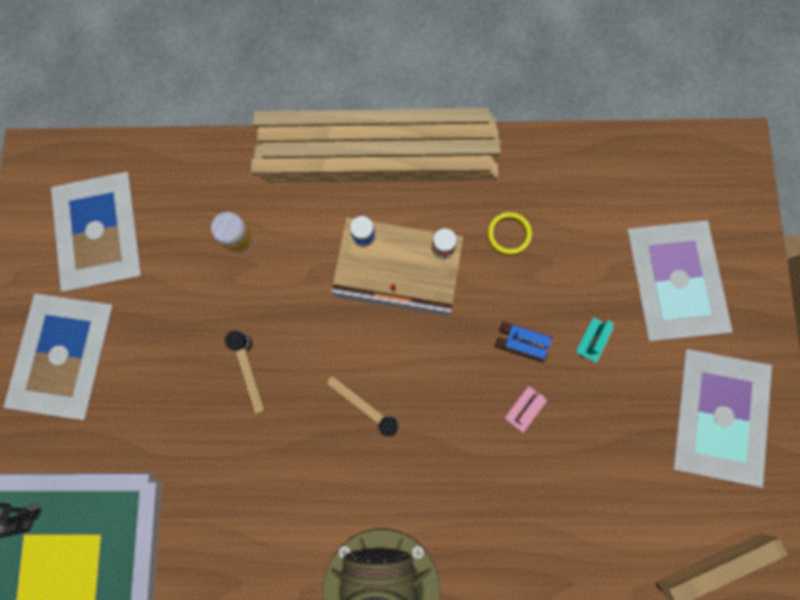

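View pics/scene0.png

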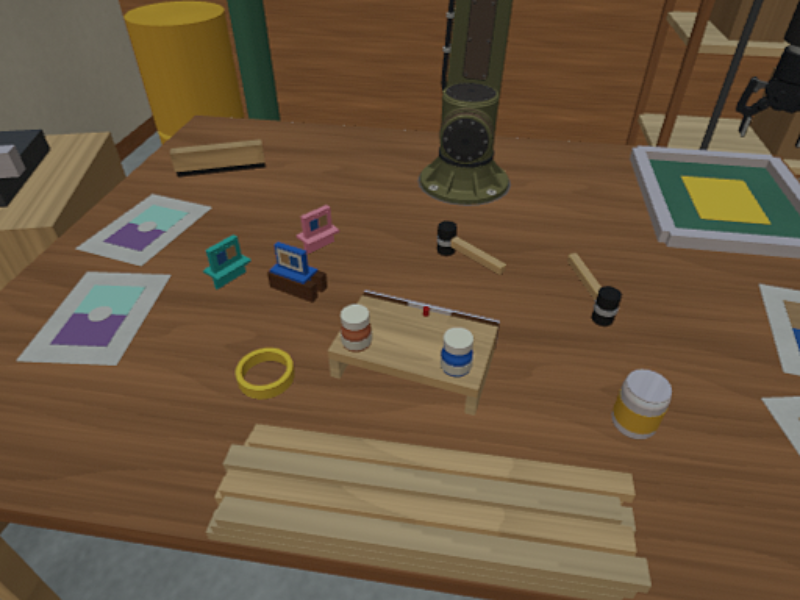

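The top picture shows two mallets: A with its head at (236,341) and B with its head at (388,426). The base is at about (380,570), so A is farther and is the one meant. There are three holder shapes: blue in the dark rack at (525,342), pink at (526,408) and turquoise at (596,340). Blue is the one meant. The red peg is at (393,288) and the lip runs from (333,292) to (452,310).

```bash
cat > m.py <<'E'
from h import *
c=cam("top"); im=c["image"]; hsv=cv2.cvtColor(im,cv2.COLOR_BGR2HSV)
H,S,V=[hsv[...,i].astype(int) for i in range(3)]
def sel(m,x0,y0,x1,y1):   # box in 800x600 px
    k=np.zeros(m.shape,bool); k[int(y0*.64):int(y1*.64),int(x0*.64):int(x1*.64)]=1
    v,u=np.nonzero(m&k); return np.stack([u,v],1).astype(float)
def rect(p): return cv2.minAreaRect(p.astype(np.float32))
def rep(n,p,z):
    r=rect(p); b=np.array([ray(c,*q,z)[:2] for q in cv2.boxPoints(r)])
    e=[b[1]-b[0],b[2]-b[1]]; L=[np.linalg.norm(x) for x in e]; a=e[int(np.argmax(L))]
    print(n,len(p),"px",np.round(r[0],1),"mean",ray(c,*p.mean(0),z)[:2].round(4),"ctr",b.mean(0).round(4),"size",np.round(L,3),"yaw long",np.degrees(np.arctan2(a[1],a[0])).round(1))
rep("red",sel(((H<8)|(H>172))&(S>150)&(V>60),380,275,410,300),.075)
rep("lip",sel((S<60)&(V>100),320,280,470,318),.06)
rep("orange",sel((H<18)&(H>4)&(S>110)&(V>150),360,285,425,310),.032)
rep("head",sel((V<45),215,320,262,360),.064)
rep("handle",sel((S<150)&(V>110)&(H>8)&(H<25),230,352,275,420),.044)
rep("blue",sel((H>100)&(H<125)&(S>150)&(V>60),490,310,565,375),.086)
rep("rack",sel((V<60)&(S>60)&~((H>100)&(H<125)),485,310,565,375),.036)
cv2.imwrite("pics/c1.png",np.hstack([cv2.resize(im[195:275,130:230],(400,320),interpolation=2),cv2.resize(im[190:270,280:380],(400,320),interpolation=2)]))
cv2.imwrite("pics/c2.png",cv2.resize(im[135:205,205:305],(800,560),interpolation=2))
E
python3 m.py
```

```text
red 8 px [251.  183.5] mean [ 0.5699 -0.0258] ctr [ 0.5699 -0.0258] size [0.007 0.007] yaw long -136.1
lip 260 px [249.8 193.1] mean [ 0.5456 -0.0223] ctr [ 0.5432 -0.0211] size [0.017 0.239] yaw long -100.2
orange 35 px [251.6 186.2] mean [ 0.5627 -0.0252] ctr [ 0.5707 -0.0268] size [0.028 0.071] yaw long -100.2
head 92 px [152. 218.] mean [0.4683 0.2805] ctr [0.4675 0.277 ] size [0.031 0.043] yaw long -90.4
handle 1239 px [161. 246.] mean [0.3835 0.2513] ctr [0.3842 0.2513] size [0.087 0.127] yaw long -178.0
blue 294 px [337.7 218.5] mean [ 0.4596 -0.2805] ctr [ 0.4591 -0.2819] size [0.041 0.076] yaw long -108.4
rack 25 px [331.2 219.6] mean [ 0.461  -0.2544] ctr [ 0.462  -0.2726] size [0.037 0.081] yaw long -109.3
```

View pics/c1.png

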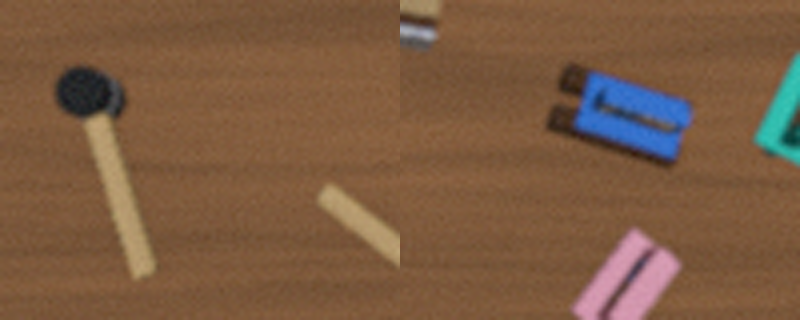

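View pics/c2.png

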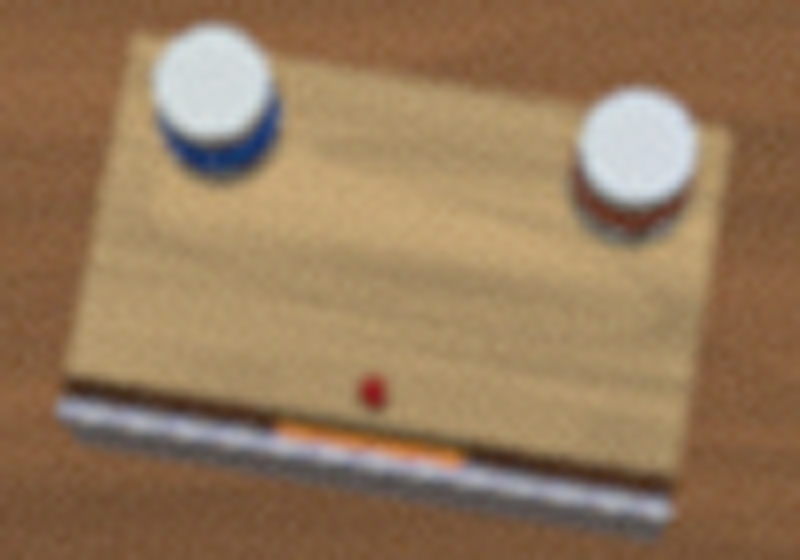

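In the crops, mallet A's head is at (151,218) native px with its handle running to (166,263). The blue holder in its dark rack is at about (337,219), and the pink and turquoise ones are separate. The peg is at (251.6,184), with the lip in front of it and the orange strip centred at (251,190.6). The choices stand.

```bash
cat >> h.py <<'E'
def go(p,yaw_y):
    """shift from measured pose to TCP p, with closing axis (tool y) along yaw_y deg (mod 180)"""
    s=state(); T=R.from_rotvec(s["orientation"]).as_matrix()
    d=T.T@(np.array(p)-s["tcp_pos"])
    cur=np.degrees(np.arctan2(T[1,1],T[0,1])); r=-((yaw_y-cur+90)%180-90)
    print("x y z (mm)",(d*1e3).round(1),"roll",round(r,1),"q6",s["q"][5].round(3),"tcp",s["tcp_pos"].round(4),"toolx",T[:,0].round(3),"z",T[:,2].round(3),"F",s["force"].round(1),"t",s["t"])
E
python3 - <<'E'
from h import *
c=cam("top")
h=ray(c,151,217.75,.064); e=ray(c,166,263,.044)
a=ray(c,154.25,223.75,.044)
print(h,a,e)
x=(h-e)[:2]; x/=np.linalg.norm(x); x2=(a-e)[:2]; x2/=np.linalg.norm(x2)
yaw=np.degrees(np.arctan2(x[1],x[0]));print("mallet yaw",yaw,np.degrees(np.arctan2(x2[1],x2[0])))
g=h[:2]-.038*x; print("grip",g)
go([*g,.16],yaw+90)
E
```

```text
[0.46826131 0.28006246 0.064     ] [0.45197438 0.27518895 0.044     ] [0.33235291 0.23388088 0.044     ]
mallet yaw 18.76772306509158 19.050979138165626
grip [0.43228174 0.26783663]
x y z (mm) [318.7 203.4  70.9] roll -38.2 q6 -0.334 tcp [0.1993 0.5657 0.2307] toolx [ 0.943 -0.332  0.   ] z [-0.    -0.001 -1.   ] F [0.3 0.2 0. ] t 0.2
```

```bash
python3 -m pendant '[{"fingers":0.08,"x":0.045,"y":0.029,"z":0.01,"roll":-5.4},{"fingers":0.08,"x":0.091,"y":0.058,"z":0.02,"roll":-10.9},{"fingers":0.08,"x":0.136,"y":0.087,"z":0.03,"roll":-16.4},{"fingers":0.08,"x":0.182,"y":0.116,"z":0.04,"roll":-21.8},{"fingers":0.08,"x":0.228,"y":0.145,"z":0.05,"roll":-27.3},{"fingers":0.08,"x":0.273,"y":0.174,"z":0.06,"roll":-32.7},{"fingers":0.08,"x":0.319,"y":0.203,"z":0.071,"roll":-38.2},{"fingers":0.08,"x":0.319,"y":0.203,"z":0.071,"roll":-38.2},{"fingers":0.08,"x":0.319,"y":0.203,"z":0.071,"roll":-38.2}]'
python3 - <<'E'
from h import *
go([.4323,.2678,.015],108.8)
c=cam("wrist"); cv2.imwrite("pics/w1.png",c["image"]); print(c["eye"])
for p in([.4683,.28,.064],[.332,.2339,.044],[.4323,.2678,.044]): print(proj(c,p))
E
```

```text
t: 1.32
tcp_pos: [0.4328, 0.2684, 0.1603]
orientation: [-3.1, -0.511, 0.0]
force: [-0.1, 0.1, 0.0]
opening: 0.931
finger_force: 0.0
x y z (mm) [ -0.6   0.4 145.3] roll -0.1 q6 0.946 tcp [0.4328 0.2684 0.1603] toolx [ 0.947  0.321 -0.   ] z [-0.  0. -1.] F [-0.1  0.1  0. ] t 1.325
[0.49882129 0.29047629 0.30327279]
[252.74172969 154.30836186]
[252.59385834 282.77935701]
[252.71439758 189.91544489]
```

View pics/w1.png

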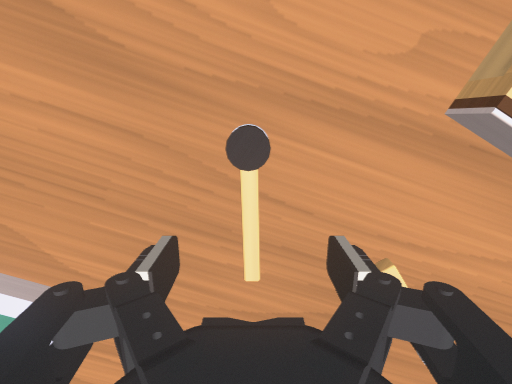

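The wrist view shows the mallet head at (248,148) and the handle end at (252,280). Mallet B's handle tip is close to the right finger, at (390,270).

Run:
```python
from h import *
c=cam("wrist")
h=ray(c,248,148,.064); e=ray(c,252,280,.044); print(h,e)
x=(h-e)[:2]; x/=np.linalg.norm(x); yaw=np.degrees(np.arctan2(x[1],x[0]));print(yaw)
go([*(h[:2]-.038*x),.015],yaw+90)
print("B tip",ray(c,390,262,.044))
```

```text
[0.47193892 0.28634031 0.064     ] [0.33483815 0.23606693 0.044     ]
20.137446605623136
x y z (mm) [  4.9  -2.5 145.6] roll -1.3 q6 0.947 tcp [0.4324 0.2692 0.1606] toolx [0.946 0.323 0.   ] z [ 0.  0. -1.] F [-0.9  0.3  1.1] t 1.425
B tip [0.40364964 0.10273536 0.044     ]
```

```bash
python3 -m pendant '[{"fingers":0.08,"x":0.004,"y":-0.003,"z":0.05,"roll":-1.3},{"fingers":0.08,"x":0.004,"y":-0.003,"z":0.1,"roll":-1.3},{"fingers":0.08,"x":0.004,"y":-0.003,"z":0.13,"roll":-1.3},{"fingers":0.08,"x":0.004,"y":-0.003,"z":0.145,"roll":-1.3},{"fingers":0.08,"x":0.004,"y":-0.003,"z":0.145,"roll":-1.3},{"fingers":0.01,"x":0.004,"y":-0.003,"z":0.145,"roll":-1.3},{"fingers":0.01,"x":0.004,"y":-0.003,"z":0.145,"roll":-1.3},{"fingers":0.01,"x":0.004,"y":-0.003,"z":0.145,"roll":-1.3},{"fingers":0.01,"x":0.004,"y":-0.003,"z":0.145,"roll":-1.3},{"fingers":0.01,"x":0.004,"y":-0.003,"z":0.145,"roll":-1.3},{"fingers":0.01,"x":0.004,"y":-0.003,"z":0.145,"roll":-1.3},{"fingers":0.01,"x":0.004,"y":-0.003,"z":0.145,"roll":-1.3}]' 110
```

```text
t: 2.92
tcp_pos: [0.4359, 0.2728, 0.0161]
orientation: [-3.093, -0.548, -0.001]
force: [-2.6, -0.4, 5.7]
opening: 0.196
finger_force: 107.6
```

```bash
python3 -m pendant '[{"x":0,"y":0,"z":-0.03},{"x":0,"y":0,"z":-0.08},{"x":0,"y":0,"z":-0.13},{"x":0,"y":0,"z":-0.15},{"x":0,"y":0,"z":-0.15}]'
python3 - <<'E'
from h import *
a=np.radians(-10.2); X=np.array([np.cos(a),np.sin(a)])
p=np.array([.569,-.0265])
go([*(p-.10*X),.165],79.8)
E
```

```text
x y z (mm) [ -64.   276.3 -149. ] roll 30.3 q6 0.97 tcp [0.4359 0.2728 0.0161] toolx [0.939 0.344 0.001] z [ 0.001  0.    -1.   ] F [-2.6 -0.4  5.7] t 2.925validation failed for argument at $[0]...
```

```bash
python3 -m pendant '[{"fingers":0.01,"x":0,"y":0,"z":-0.03,"roll":0},{"fingers":0.01,"x":0,"y":0,"z":-0.08,"roll":0},{"fingers":0.01,"x":0,"y":0,"z":-0.13,"roll":0},{"fingers":0.01,"x":-0.013,"y":0.055,"z":-0.15,"roll":6},{"fingers":0.01,"x":-0.026,"y":0.11,"z":-0.15,"roll":12},{"fingers":0.01,"x":-0.038,"y":0.165,"z":-0.15,"roll":18},{"fingers":0.01,"x":-0.051,"y":0.22,"z":-0.15,"roll":24},{"fingers":0.01,"x":-0.064,"y":0.276,"z":-0.15,"roll":30.3},{"fingers":0.01,"x":-0.064,"y":0.276,"z":-0.15,"roll":30.3},{"fingers":0.01,"x":-0.064,"y":0.276,"z":-0.15,"roll":30.3},{"fingers":0.01,"x":-0.064,"y":0.276,"z":-0.15,"roll":30.3}]'
python3 - <<'E'
from h import *
go([.569,-.0265,.15],79.8)
c=cam("wrist"); cv2.imwrite("pics/w2.png",c["image"])
np.savez("w2.npz",im=c["image"],R=c["R"],eye=c["eye"],mtx=c["mtx"])
E
```

```text
t: 4.3
tcp_pos: [0.4701, -0.0077, 0.1648]
orientation: [3.129, -0.277, -0.001]
force: [0.1, -1.1, -3.3]
opening: 0.189
finger_force: 108.3
x y z (mm) [100.7   1.2  14.8] roll 0.1 q6 0.98 tcp [ 0.4701 -0.0077  0.1648] toolx [ 0.984 -0.175 -0.001] z [-0.001  0.    -1.   ] F [ 0.1 -1.1 -3.3] t 4.3
```

View pics/w2.png

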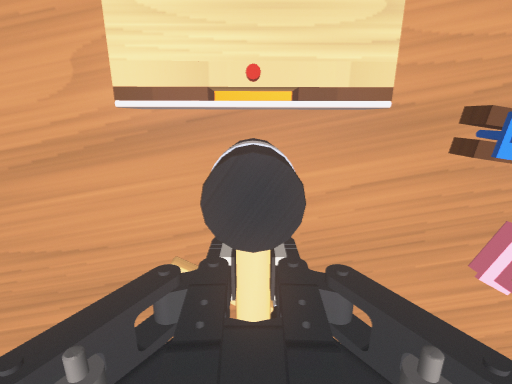

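The wrist view has the peg at (253,71), the orange strip centred at (253,96), the lip level at row 104 and the held mallet head's top at (253,197). The alignment looks good.

```bash
cat > w.py <<'E'
from h import *
z=np.load("w2.npz"); c={k:z[k] for k in("R","eye","mtx")}; im=z["im"]
hsv=cv2.cvtColor(im,cv2.COLOR_BGR2HSV); H,S,V=[hsv[...,i].astype(int) for i in range(3)]
def pts(m,x0,y0,x1,y1):
    v,u=np.nonzero(m[y0:y1,x0:x1]); return np.stack([u+x0,v+y0],1)
r=pts(((H<8)|(H>172))&(S>180),235,55,270,85); print("red",r.min(0),r.max(0),r.mean(0))
top=r.min(0)[1]
o=pts((H>10)&(H<28)&(S>200)&(V>180),200,88,310,102); print("orange",o.min(0),o.max(0))
l=pts((S<40)&(V>150),105,92,400,112); print("lip",l.min(0),l.max(0))
ll=l[l[:,0]<150].mean(0); lr=l[l[:,0]>350].mean(0); A=ray(c,*ll,.06);B=ray(c,*lr,.06)
d=A-B; print("lip y-axis yaw",np.degrees(np.arctan2(d[1],d[0])), np.linalg.norm(ray(c,l.min(0)[0],104,.06)-ray(c,l.max(0)[0],104,.06)))
print("lip mid",ray(c,(l.min(0)[0]+l.max(0)[0])/2,l[:,1].mean(),.06))
for hh in(.074,.078): print("peg",hh,ray(c,252.5,top+6.5,hh))
print("orange ctr y",ray(c,(o.min(0)[0]+o.max(0)[0])/2,96,.032))
k=pts((V<60),195,135,312,262); 
print("head",ray(c,253,197,.214))
for row in (o.min(0)[1],o.max(0)[1]+1): print(row,ray(c,253,row,.06))
print("head r", np.linalg.norm(ray(c,201,197,.214)-ray(c,305,197,.214)))
print(im[60:112:1,253].tolist())
E
python3 w.py
```

```text
red [247  64] [259  78] [252.93125  71.25   ]
orange [215  91] [256  99]
lip [115 100] [391 107]
lip y-axis yaw 79.82597469359774 0.24021073195488662
lip mid [ 0.54885622 -0.02227495  0.06      ]
peg 0.074 [ 0.57324894 -0.02618041  0.074     ]
peg 0.078 [ 0.57266045 -0.02607846  0.078     ]
orange ctr y [ 0.56007266 -0.00721087  0.032     ]
head [ 0.51114548 -0.01541435  0.214     ]
91 [ 0.55926579 -0.02412072  0.06      ]
100 [ 0.55205595 -0.02284231  0.06      ]
head r 0.03762699778571298
[[159, 220, 242], [161, 222, 243], [160, 221, 242], [129, 176, 238], [60, 73, 229], [60, 72, 230], [60, 72, 230], [61, 72, 230], [61, 74, 230], [59, 72, 230], [61, 73, 230], [61, 71, 229], [61, 72, 230], [61, 74, 230], [61, 72, 229], [63, 74, 231], [62, 73, 230], [61, 72, 229], [63, 72, 228], [58, 67, 179], [53, 63, 133], [78, 102, 171], [161, 221, 243], [163, 222, 243], [162, 222, 243], [164, 222, 243], [162, 221, 242], [78, 110, 144], [76, 108, 143], [82, 118, 157], [86, 126, 168], [68, 183, 246], [56, 200, 247], [58, 202, 247], [57, 199, 247], [58, 200, 247], [54, 200, 247], [56, 200, 247], [58, 201, 247], [57, 199, 247], [103, 194, 246], [246, 244, 244], [247, 243, 244], [246, 243, 244], [246, 243, 244], [245, 243, 244], [231, 235, 242], [163, 166, 186], [125, 129, 148], [109, 132, 172], [95, 136, 198], [96, 137, 200]]
```

```bash
python3 -m pendant '[{"fingers":0.01,"x":0.04,"y":0,"z":0.01,"roll":0},{"fingers":0.01,"x":0.064,"y":0,"z":0.03,"roll":0},{"fingers":0.01,"x":0.064,"y":0,"z":0.055,"roll":0},{"fingers":0.01,"x":0.064,"y":0,"z":0.065,"roll":0},{"fingers":0.01,"x":0.064,"y":0,"z":0.069,"roll":0},{"fingers":0.01,"x":0.064,"y":0,"z":0.072,"roll":0},{"fingers":0.01,"x":0.064,"y":0,"z":0.075,"roll":0},{"fingers":0.01,"x":0.064,"y":0,"z":0.078,"roll":0}]' 120
python3 -m pendant '[{"fingers":0.01,"x":0,"y":0,"z":0.003,"roll":0},{"fingers":0.01,"x":0,"y":0,"z":0.006,"roll":0},{"fingers":0.01,"x":0,"y":0,"z":0.009,"roll":0},{"fingers":0.01,"x":0,"y":0,"z":0.011,"roll":0}]'
```

```text
t: 5.35
tcp_pos: [0.5339, -0.0199, 0.089]
orientation: [-3.129, 0.279, -0.003]
force: [-5.4, 1.4, 5.8]
opening: 0.19
finger_force: 119.1
t: 5.85
tcp_pos: [0.5339, -0.02, 0.0779]
orientation: [-3.129, 0.279, -0.003]
force: [-4.1, 1.3, 5.5]
opening: 0.187
finger_force: 119.1
```

```bash
python3 -m pendant '[{"fingers":0.01,"x":0,"y":0,"z":0.002,"roll":0},{"fingers":0.01,"x":0,"y":0,"z":0.004,"roll":0}]'
python3 -m pendant '[{"fingers":0.01,"x":0,"y":0,"z":0.002,"roll":0},{"fingers":0.01,"x":0,"y":0,"z":0.002,"roll":0}]'
python3 - <<'E'
from h import *
c=cam("wrist"); go([.5725,-.0263,.1],79.8); im=c["image"]
cv2.imwrite("pics/s3.png",np.vstack([cv2.resize(im[60:330,130:380],(500,300)),cv2.resize(cam("scene")["image"][180:225,230:330],(500,225),interpolation=2)]))
E
```

```text
t: 6.1
tcp_pos: [0.5343, -0.0201, 0.0758]
orientation: [3.129, -0.278, 0.005]
force: [-10.8, 2.9, 19.7]
opening: 0.191
finger_force: 121.0
t: 6.35
tcp_pos: [0.5348, -0.0203, 0.0758]
orientation: [3.129, -0.278, 0.009]
force: [-12.0, 2.1, 20.9]
opening: 0.19
finger_force: 121.8
x y z (mm) [ 38.3  -0.7 -24. ] roll 0.0 q6 1.053 tcp [ 0.5348 -0.0203  0.0758] toolx [ 0.984 -0.176  0.006] z [ 0.006 -0.001 -1.   ] F [-12.8   2.8  21.1] t 6.4
```

View pics/s3.png

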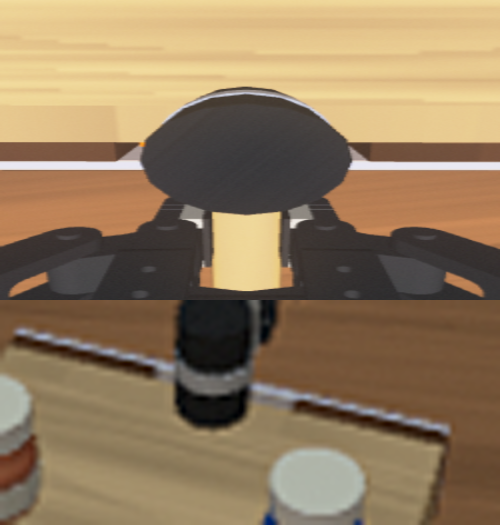

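The head sits on the shelf top with the force jumping to about 24 N, so the peg is at its stop. I'll lift off and check it from the earlier viewpoint.

```bash
python3 -m pendant '[{"fingers":0.01,"x":0,"y":0,"z":-0.015,"roll":0},{"fingers":0.01,"x":0,"y":0,"z":-0.05,"roll":0},{"fingers":0.01,"x":-0.03,"y":0,"z":-0.09,"roll":0},{"fingers":0.01,"x":-0.064,"y":0,"z":-0.09,"roll":0},{"fingers":0.01,"x":-0.064,"y":0,"z":-0.09,"roll":0},{"fingers":0.01,"x":-0.064,"y":0,"z":-0.09,"roll":0}]'
python3 - <<'E'
from h import *
c=cam("wrist"); im=c["image"]; hsv=cv2.cvtColor(im,cv2.COLOR_BGR2HSV); H,S=hsv[...,0].astype(int),hsv[...,1]
m=((H<8)|(H>172))&(S>180); v,u=np.nonzero(m[40:100,230:280]); print(u.min()+230,u.max()+230,v.min()+40,v.max()+40)
a=np.radians(-10.2);X=np.array([np.cos(a),np.sin(a)])
for z in(.06,.0625,.066): print(z,[proj(c,[*(np.array([.5725,-.0263])+k*.006*X),z]).round(1).tolist() for k in(1,-1)])
go([.44,.21,.0175],79.8)
E
```

```text
t: 7.2
tcp_pos: [0.4704, -0.0087, 0.1601]
orientation: [3.129, -0.279, -0.0]
force: [0.3, -0.2, -2.7]
opening: 0.187
finger_force: 118.2
247 257 68 79
0.06 [[251.5, 66.1], [251.5, 81.7]]
0.0625 [[251.5, 65.5], [251.5, 81.4]]
0.066 [[251.5, 64.8], [251.5, 80.8]]
x y z (mm) [ -68.8 -209.9  142.3] roll -0.0 q6 0.98 tcp [ 0.4705 -0.0088  0.1599] toolx [ 0.984 -0.177 -0.001] z [-0.001 -0.    -1.   ] F [-0.5 -0.8 -2.7] t 7.25
```

```bash
python3 -m pendant '[{"fingers":0.01,"x":-0.018,"y":-0.055,"z":0,"roll":0},{"fingers":0.01,"x":-0.036,"y":-0.11,"z":0,"roll":0},{"fingers":0.01,"x":-0.054,"y":-0.165,"z":0.01,"roll":0},{"fingers":0.01,"x":-0.069,"y":-0.21,"z":0.04,"roll":0},{"fingers":0.01,"x":-0.069,"y":-0.21,"z":0.09,"roll":0},{"fingers":0.01,"x":-0.069,"y":-0.21,"z":0.12,"roll":0},{"fingers":0.01,"x":-0.069,"y":-0.21,"z":0.134,"roll":0},{"fingers":0.01,"x":-0.069,"y":-0.21,"z":0.138,"roll":0},{"fingers":0.01,"x":-0.069,"y":-0.21,"z":0.140,"roll":0},{"fingers":0.01,"x":-0.069,"y":-0.21,"z":0.140,"roll":0}]'
```

```text
t: 8.5
tcp_pos: [0.4402, 0.2106, 0.0214]
orientation: [-3.128, 0.28, -0.002]
force: [0.3, 0.2, -2.8]
opening: 0.184
finger_force: 118.4
```

```bash
python3 -m pendant '[{"fingers":0.01,"x":0,"y":0,"z":0.002,"roll":0},{"fingers":0.01,"x":0,"y":0,"z":0.0035,"roll":0},{"fingers":0.01,"x":0,"y":0,"z":0.0035,"roll":0}]'; python3 -m pendant '[{"fingers":0.01,"x":0,"y":0,"z":0.001,"roll":0},{"fingers":0.01,"x":0,"y":0,"z":0.001,"roll":0}]'
```

```text
t: 8.88
tcp_pos: [0.4396, 0.2102, 0.0167]
orientation: [3.129, -0.28, -0.0]
force: [0.7, 0.0, -2.2]
opening: 0.185
finger_force: 118.4
t: 9.12
tcp_pos: [0.4398, 0.2103, 0.0163]
orientation: [-3.129, 0.279, -0.001]
force: [-1.6, -0.1, 1.2]
opening: 0.188
finger_force: 119.1
```

```bash
python3 -m pendant '[{"fingers":0.03,"x":0,"y":0,"z":0,"roll":0},{"fingers":0.06,"x":0,"y":0,"z":0,"roll":0},{"fingers":0.06,"x":0,"y":0,"z":0,"roll":0},{"fingers":0.06,"x":0,"y":0,"z":0,"roll":0},{"fingers":0.06,"x":0,"y":0,"z":0,"roll":0},{"fingers":0.06,"x":0,"y":0,"z":-0.02,"roll":0},{"fingers":0.06,"x":0,"y":0,"z":-0.07,"roll":0},{"fingers":0.06,"x":0,"y":0,"z":-0.13,"roll":0},{"fingers":0.06,"x":0,"y":0,"z":-0.18,"roll":0},{"fingers":0.06,"x":0,"y":0,"z":-0.18,"roll":0}]'
python3 - <<'E'
from h import *
go([.4785,-.223,.2],-18)
c=cam("top"); im=c["image"]; v,u=np.nonzero(im[130:300,60:260].max(2)<40)
n,l,s,ce=cv2.connectedComponentsWithStats((im.max(2)<45).astype(np.uint8))
for i in range(1,n):
    if s[i,4]>40: print(s[i,4],ray(c,*ce[i],.064).round(3))
E
```

```text
t: 10.38
tcp_pos: [0.4413, 0.2112, 0.2009]
orientation: [-3.123, 0.279, -0.01]
force: [1.0, 0.9, -0.9]
opening: 0.702
finger_force: 0.0
x y z (mm) [113.6 420.7  -1.1] roll -82.2 q6 0.531 tcp [0.4413 0.2112 0.2009] toolx [ 0.984 -0.177  0.006] z [ 0.007  0.005 -1.   ] F [ 1.   0.9 -0.9] t 10.375
676 [0.47  0.287 0.064]
64 [0.475 0.196 0.064]
64 [ 0.304 -0.015  0.064]
106 [0.277 0.533 0.064]
157 [ 0.05  -0.063  0.064]
```

```bash
python3 -m pendant '[{"fingers":0.06,"x":0.012,"y":0.046,"z":0,"roll":9.8},{"fingers":0.06,"x":0.025,"y":0.093,"z":0,"roll":19.6},{"fingers":0.06,"x":0.038,"y":0.14,"z":0,"roll":29.4},{"fingers":0.06,"x":0.05,"y":0.187,"z":0,"roll":39.2},{"fingers":0.06,"x":0.063,"y":0.234,"z":0,"roll":49},{"fingers":0.06,"x":0.076,"y":0.28,"z":0,"roll":58.8},{"fingers":0.06,"x":0.088,"y":0.327,"z":0,"roll":68.6},{"fingers":0.06,"x":0.1,"y":0.374,"z":0,"roll":78.4},{"fingers":0.06,"x":0.113,"y":0.42,"z":0,"roll":88.2},{"fingers":0.06,"x":0.113,"y":0.42,"z":0,"roll":97.8},{"fingers":0.06,"x":0.113,"y":0.42,"z":0,"roll":97.8},{"fingers":0.06,"x":0.113,"y":0.42,"z":0,"roll":97.8}]'
python3 - <<'E'
from h import *
go([.46,-.28,.1],-18)
c=cam("wrist"); cv2.imwrite("pics/w4.png",c["image"])
np.savez("w4.npz",im=c["image"],R=c["R"],eye=c["eye"],mtx=c["mtx"])
E
```

```text
t: 11.92
tcp_pos: [0.4762, -0.2227, 0.1951]
orientation: [1.851, -2.538, -0.001]
force: [-0.1, 0.3, -0.3]
opening: 0.707
finger_force: 0.0
x y z (mm) [59.5 -2.2 95.1] roll 0.2 q6 -0.256 tcp [ 0.4762 -0.2227  0.1951] toolx [-0.305 -0.952  0.   ] z [-0.001  0.    -1.   ] F [-0.1  0.3 -0.3] t 11.925
```

View pics/w4.png

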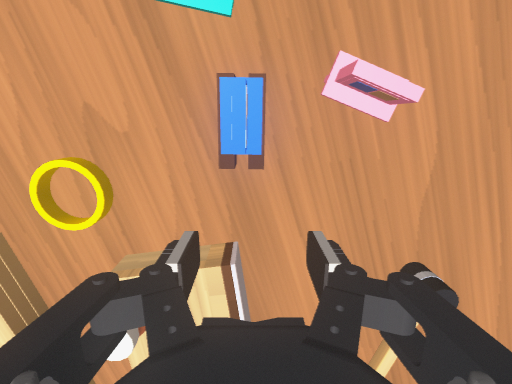

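The wrist view shows the blue holder squarely aligned, with its collar at columns 220–265 and rows 76–155 and its plate top at columns 232–247. Pink is at (370,90) and the tape at (70,195), both clear of the fingers.

Run:
```python
from h import *
z=np.load("w4.npz"); c={k:z[k] for k in("R","eye","mtx")}; im=z["im"]
hsv=cv2.cvtColor(im,cv2.COLOR_BGR2HSV); H,S,V=[hsv[...,i].astype(int) for i in range(3)]
m=((H>100)&(H<125)&(S>120))[60:170,200:290]; v,u=np.nonzero(m); u+=200;v+=60
E=[]
for r in range(85,150,5):
    q=u[v==r]; E.append((r,q.min(),q.max()))
E=np.array(E,float); print(E[[0,6,-1]], v.min(),v.max())
for r in (E[1],E[-2]):
    A=ray(c,r[1],r[0],.042);B=ray(c,r[2]+1,r[0],.042);print("collar mid",(A+B)[:2]/2,"w",np.linalg.norm(A-B))
fl=[np.polyfit(E[:,0],E[:,k],1)[0] for k in(1,2)]; print("slopes deg",np.degrees(fl))
s=(ray(c,u.mean(),v.min(),.042),ray(c,u.mean(),v.max()+1,.042)); print("along",s,np.linalg.norm(s[0]-s[1]))
print("collar ctr",((s[0]+s[1])/2).round(4))
for r in(90,115,140): print(r,im[r,216:270].sum(1).tolist())
print("tape",ray(c,70,195,.024))
p=(ray(c,239.25,115,.092))
print("plate line pt",p)
```

```text
[[ 85. 220. 262.]
 [115. 220. 261.]
 [145. 221. 260.]] 77 154
collar mid [ 0.45805905 -0.3174714 ] w 0.04413728585078053
collar mid [ 0.47401413 -0.26952973] w 0.044190154755668815
slopes deg [ 1.13332311 -1.3222103 ]
along (array([ 0.45511398, -0.32950345,  0.042     ]), array([ 0.48014983, -0.25452821,  0.042     ])) 0.07904479727264922
collar ctr [ 0.4676 -0.292   0.042 ]
90 [444, 331, 298, 404, 494, 495, 493, 497, 493, 495, 493, 496, 492, 493, 491, 487, 495, 492, 491, 486, 489, 487, 489, 489, 488, 490, 490, 486, 488, 553, 612, 524, 487, 486, 485, 485, 482, 485, 486, 486, 484, 482, 480, 482, 484, 484, 445, 333, 298, 322, 399, 413, 410, 418]
115 [420, 380, 317, 298, 488, 488, 485, 488, 483, 482, 485, 485, 485, 485, 483, 482, 486, 485, 480, 486, 481, 481, 481, 481, 482, 482, 483, 479, 478, 505, 510, 482, 474, 478, 478, 479, 479, 479, 479, 475, 478, 475, 477, 476, 480, 474, 391, 303, 299, 412, 440, 433, 438, 435]
140 [427, 424, 327, 299, 393, 476, 480, 474, 477, 479, 479, 475, 475, 474, 476, 478, 475, 473, 474, 476, 473, 477, 471, 477, 476, 473, 475, 474, 474, 611, 479, 478, 471, 471, 469, 475, 475, 472, 472, 472, 470, 471, 473, 474, 473, 438, 331, 297, 354, 430, 440, 435, 427, 427]
tape [ 0.69346035 -0.26943593  0.024     ]
plate line pt [ 0.46588261 -0.29389727  0.092     ]
```

Run:
```python
from h import *
go([.4665,-.292,.05],-18.4)
```

```text
x y z (mm) [ 69.1 -11.9 145.5] roll 0.6 q6 -0.257 tcp [ 0.4763 -0.2226  0.1955] toolx [-0.306 -0.952  0.   ] z [-0.  0. -1.] F [-0.1 -0.6 -0.2] t 11.975
```

```bash
python3 -m pendant '[{"fingers":0.06,"x":0.055,"y":-0.01,"z":0.01,"roll":0.6},{"fingers":0.06,"x":0.069,"y":-0.012,"z":0.035,"roll":0.6},{"fingers":0.06,"x":0.069,"y":-0.012,"z":0.085,"roll":0.6},{"fingers":0.06,"x":0.069,"y":-0.012,"z":0.12,"roll":0.6},{"fingers":0.06,"x":0.069,"y":-0.012,"z":0.14,"roll":0.6},{"fingers":0.06,"x":0.069,"y":-0.012,"z":0.145,"roll":0.6},{"fingers":0.06,"x":0.069,"y":-0.012,"z":0.145,"roll":0.6},{"fingers":0.03,"x":0.069,"y":-0.012,"z":0.145,"roll":0.6},{"fingers":0,"x":0.069,"y":-0.012,"z":0.145,"roll":0.6},{"fingers":0,"x":0.069,"y":-0.012,"z":0.145,"roll":0.6},{"fingers":0,"x":0.069,"y":-0.012,"z":0.145,"roll":0.6},{"fingers":0,"x":0.069,"y":-0.012,"z":0.145,"roll":0.6}]' 60
```

```text
t: 13.48
tcp_pos: [0.4668, -0.2926, 0.0515]
orientation: [-1.833, 2.551, -0.002]
force: [0.3, 2.2, 3.9]
opening: 0.131
finger_force: 59.1
```

```bash
python3 -m pendant '[{"fingers":0,"x":0,"y":0,"z":-0.02,"roll":0},{"fingers":0,"x":0,"y":0,"z":-0.06,"roll":0},{"fingers":0,"x":0,"y":0,"z":-0.11,"roll":0},{"fingers":0,"x":0,"y":0,"z":-0.12,"roll":0},{"fingers":0,"x":0,"y":0,"z":-0.12,"roll":0}]' 80
python3 - <<'E'
from h import *
go([.557,-.0236,.14],-10.2)
E
```

```text
t: 14.1
tcp_pos: [0.4665, -0.2923, 0.1705]
orientation: [-1.833, 2.551, 0.001]
force: [-0.5, 0.6, -2.5]
opening: 0.136
finger_force: 78.1
x y z (mm) [-283.5   -0.    30.7] roll -8.4 q6 -0.13 tcp [ 0.4665 -0.2923  0.1705] toolx [-0.319 -0.948 -0.001] z [ 0.     0.001 -1.   ] F [-0.5  0.6 -2.5] t 14.1
```

```bash
python3 -m pendant '[{"fingers":0,"x":-0.055,"y":0,"z":0,"roll":0},{"fingers":0,"x":-0.11,"y":0,"z":0,"roll":-2},{"fingers":0,"x":-0.165,"y":0,"z":0,"roll":-4},{"fingers":0,"x":-0.22,"y":0,"z":0,"roll":-6},{"fingers":0,"x":-0.265,"y":0,"z":0.01,"roll":-8.4},{"fingers":0,"x":-0.283,"y":0,"z":0.03,"roll":-8.4},{"fingers":0,"x":-0.283,"y":0,"z":0.03,"roll":-8.4},{"fingers":0,"x":-0.283,"y":0,"z":0.03,"roll":-8.4}]'
python3 - <<'E'
from h import *
go([.557,-.0236,.14],-10.2)
c=cam("wrist"); cv2.imwrite("pics/w5.png",c["image"])
np.savez("w5.npz",im=c["image"],R=c["R"],eye=c["eye"],mtx=c["mtx"])
E
```

```text
t: 15.1
tcp_pos: [0.5563, -0.0253, 0.1401]
orientation: [2.013, -2.41, -0.0]
force: [-0.1, -0.5, 0.0]
opening: 0.13
finger_force: 78.0
x y z (mm) [-1.8 -0.4  0.1] roll -0.1 q6 -0.495 tcp [ 0.5563 -0.0253  0.1401] toolx [-0.178 -0.984  0.001] z [-0.001 -0.001 -1.   ] F [-0.1 -0.5  0. ] t 15.1
```

View pics/w5.png

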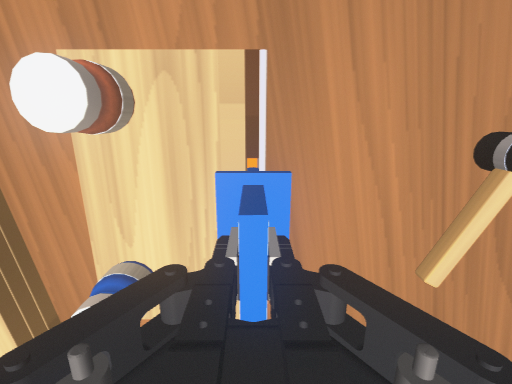

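The wrist view shows the held holder with its collar at columns 216–291 and front edge at row 171. Ahead of it the slot lies between the board edge (about column 246) and the lip, with the orange strip ending at (252,158).

```bash
cat > w5.py <<'E'
from h import *
z=np.load("w5.npz"); c={k:z[k] for k in("R","eye","mtx")}; im=z["im"].astype(int)
a=np.radians(-10.2); X=np.array([np.cos(a),np.sin(a)]); Y=np.array([-X[1],X[0]])
t=state()["tcp_pos"][:2]
f=lambda u,v,h:[round(float((ray(c,u,v,h)[:2]-t)@k)*1e3,2) for k in(X,Y)]
g=im.sum(2)
for r in(70,110,145): print(r,g[r,240:272].tolist())
print(g[176,210:222].tolist(),g[176,285:297].tolist(), g[164:176,230].tolist(), g[150:172,252].tolist())
print("holder L,R",f(216,176,.1306),f(291.5,176,.1306),"front",f(253,171.3,.1306))
for r in(70,145): print("slot/lip",f(245.5,r,.06),f(259.5,r,.06),f(267,r,.06))
print("lip end row50",f(263,49.5,.06),"orange end",f(252,157.5,.032))
E
python3 w5.py
```

```text
70 [544, 544, 542, 547, 467, 310, 259, 258, 258, 261, 257, 259, 263, 252, 262, 253, 257, 256, 257, 563, 687, 699, 699, 697, 696, 679, 561, 402, 355, 352, 355, 362]
110 [569, 568, 569, 567, 552, 361, 264, 265, 266, 267, 266, 269, 266, 262, 266, 263, 265, 265, 264, 636, 696, 698, 699, 697, 696, 648, 435, 364, 377, 370, 375, 376]
145 [565, 567, 570, 568, 567, 391, 273, 255, 256, 253, 254, 254, 256, 254, 249, 247, 253, 253, 305, 654, 697, 701, 699, 698, 685, 564, 409, 367, 368, 370, 372, 376]
[563, 567, 578, 588, 586, 511, 457, 456, 458, 456, 457, 454] [444, 442, 441, 443, 438, 441, 439, 393, 390, 389, 395, 398] [567, 564, 565, 565, 565, 565, 559, 290, 295, 451, 452, 451] [256, 257, 257, 251, 256, 263, 253, 269, 436, 455, 459, 455, 455, 457, 454, 458, 456, 385, 281, 282, 281, 275]
holder L,R [20.91, -36.87] [-22.56, -36.84] front [-0.39, -39.6]
slot/lip [5.19, -103.75] [-5.44, -103.74] [-11.13, -103.74]
slot/lip [5.63, -47.43] [-5.8, -47.42] [-11.92, -47.42]
lip end row50 [-7.96, -117.8] orange end [0.4, -33.11]
```

```bash
python3 -m pendant '[{"fingers":0,"x":-0.0025,"y":-0.0005,"z":0,"roll":0},{"fingers":0,"x":-0.0025,"y":-0.0005,"z":0.015,"roll":0},{"fingers":0,"x":-0.0025,"y":-0.0005,"z":0.026,"roll":0},{"fingers":0,"x":-0.0025,"y":-0.0005,"z":0.03,"roll":0},{"fingers":0,"x":-0.0025,"y":-0.0005,"z":0.034,"roll":0},{"fingers":0,"x":-0.0025,"y":-0.0005,"z":0.034,"roll":0}]' 100
```

```text
t: 15.9
tcp_pos: [0.5577, -0.0219, 0.1066]
orientation: [2.015, -2.41, -0.0]
force: [-0.2, -0.1, -1.4]
opening: 0.126
finger_force: 98.4
```

Tongue bottom at about 57 mm, below the shelf top, with no contact force: it has entered the mouth. Going on.

```bash
python3 -m pendant '[{"fingers":0,"x":0,"y":0,"z":0.004,"roll":0},{"fingers":0,"x":0,"y":0,"z":0.008,"roll":0},{"fingers":0,"x":0,"y":0,"z":0.013,"roll":0},{"fingers":0,"x":0,"y":0,"z":0.018,"roll":0},{"fingers":0,"x":0,"y":0,"z":0.022,"roll":0},{"fingers":0,"x":0,"y":0,"z":0.022,"roll":0}]'
```

```text
t: 16.65
tcp_pos: [0.5575, -0.0219, 0.0843]
orientation: [2.014, -2.41, -0.001]
force: [0.7, -0.9, -0.4]
opening: 0.127
finger_force: 98.4
```

```bash
python3 -m pendant '[{"fingers":0,"x":0,"y":0,"z":0.002,"roll":0},{"fingers":0,"x":0,"y":0,"z":0.004,"roll":0},{"fingers":0,"x":0,"y":0,"z":0.006,"roll":0},{"fingers":0,"x":0,"y":0,"z":0.006,"roll":0}]' 110;  python3 -m pendant '[{"fingers":0,"x":0,"y":0,"z":0.001,"roll":0},{"fingers":0,"x":0,"y":0,"z":0.002,"roll":0},{"fingers":0,"x":0,"y":0,"z":0.002,"roll":0}]'
```

```text
t: 17.15
tcp_pos: [0.5579, -0.0219, 0.0796]
orientation: [-2.015, 2.41, -0.001]
force: [-2.6, 1.2, 4.2]
opening: 0.125
finger_force: 107.8
t: 17.52
tcp_pos: [0.558, -0.0219, 0.078]
orientation: [-2.015, 2.41, -0.001]
force: [-3.5, 0.6, 6.4]
opening: 0.129
finger_force: 108.2
```

```bash
python3 -m pendant '[{"fingers":0,"x":0,"y":0,"z":0.0015,"roll":0},{"fingers":0,"x":0,"y":0,"z":0.003,"roll":0},{"fingers":0,"x":0,"y":0,"z":0.003,"roll":0}]';  python3 -m pendant '[{"fingers":0,"x":0,"y":0,"z":0.001,"roll":0},{"fingers":0,"x":0,"y":0,"z":0.002,"roll":0},{"fingers":0,"x":0,"y":0,"z":0.002,"roll":0}]'
```

```text
t: 17.9
tcp_pos: [0.5581, -0.0219, 0.0758]
orientation: [-2.015, 2.409, -0.002]
force: [-4.6, 1.7, 10.9]
opening: 0.125
finger_force: 108.7
t: 18.27
tcp_pos: [0.5583, -0.022, 0.0756]
orientation: [-2.015, 2.408, -0.004]
force: [-8.7, 3.0, 19.0]
opening: 0.124
finger_force: 109.8
```

The force jumped from 11 to 19 N with no further travel, so the collar is home. One check picture before handing in.

```bash
python3 -m pendant '[{"fingers":0,"x":0,"y":0,"z":0,"roll":0},{"fingers":0,"x":0,"y":0,"z":0,"roll":0}]'
python3 - <<'E'
from h import *
s=cam("scene")["image"]; t=cam("top")["image"]; w=cam("wrist")["image"]
cv2.imwrite("pics/f.png",np.hstack([cv2.resize(s[130:260,190:420],(460,260),interpolation=2),cv2.resize(w[20:340,90:430],(276,260))]))
E
```

```text
t: 18.52
tcp_pos: [0.5583, -0.022, 0.0756]
orientation: [-2.015, 2.408, -0.004]
force: [-9.6, 1.8, 18.0]
opening: 0.126
finger_force: 109.8
```

View pics/f.png

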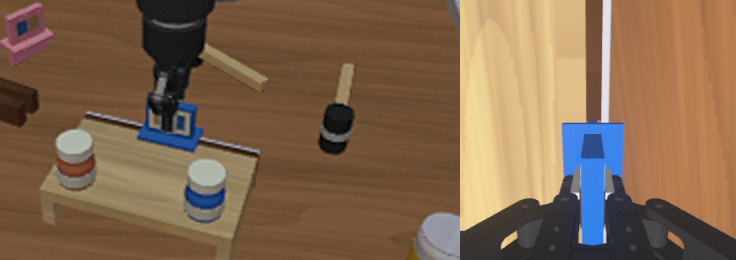

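The collar lies flat on the shelf at (170,135), the mallet stands on the bench at (336,130), and the jars have not moved.

```bash
python3 -c "
from bench import finish_job; print(finish_job())"
```

```text
the job is handed in; nothing more can be done
None
```

I handed the job in at about 18.5 s of the 61 s allowed: peg driven flush, mallet set down on the bench, and the blue holder held pressed home in the slot at about 18 N; no verdict came back.

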